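Transfer specimen pots from the accession tray to the holding rack in case order

TASK

Move the four specimen pots from the white accession tray into the steel holding rack, one to a hole, so that they stand there in the same left-to-right order as in the tray (left and right as seen from the robot). Keep every pot upright and set it down on the rack's floor rather than dropping it. Leave the cassettes of matching colour lying in their pockets in the tray.

Things in the scene. Friction and masses are not known exactly. Their poses are not given: they have to be found in the camera images.
- pot_red: closed specimen pot with red screw cap: white round body 36 mm across, 62 mm tall in all; the cap is its top 16 mm, 40 mm across (42 over its ribs); about 60 g. Origin: centre of its underside, z up; yaw means nothing. Starts in one of the four bays of the tray, 60 mm apart, about 20 mm between caps: grip the cap across the row, fingers before (-x) and behind (+x)
- pot_yellow: closed specimen pot with yellow screw cap: white round body 36 mm across, 62 mm tall in all; the cap is its top 16 mm, 40 mm across (42 over its ribs); about 60 g. Origin: centre of its underside, z up; yaw means nothing. Starts in one of the four bays of the tray, 60 mm apart, about 20 mm between caps: grip the cap across the row, fingers before (-x) and behind (+x)
- pot_green: closed specimen pot with green screw cap: white round body 36 mm across, 62 mm tall in all; the cap is its top 16 mm, 40 mm across (42 over its ribs); about 60 g. Origin: centre of its underside, z up; yaw means nothing. Starts in one of the four bays of the tray, 60 mm apart, about 20 mm between caps: grip the cap across the row, fingers before (-x) and behind (+x)
- pot_blue: closed specimen pot with blue screw cap: white round body 36 mm across, 62 mm tall in all; the cap is its top 16 mm, 40 mm across (42 over its ribs); about 60 g. Origin: centre of its underside, z up; yaw means nothing. Starts in one of the four bays of the tray, 60 mm apart, about 20 mm between caps: grip the cap across the row, fingers before (-x) and behind (+x)
- cassette_red: flat red tissue cassette, 27 (its x) by 41 (its y) by 7 mm high, loose, dark slots in its top, white writing face at its +y end. It lies in the tray's pocket in front (tray -x side) of the pot of its colour, and stays there. Origin: centre of its underside, 12 mm above the table
- cassette_yellow: flat yellow tissue cassette, 27 (its x) by 41 (its y) by 7 mm high, loose, dark slots in its top, white writing face at its +y end. It lies in the tray's pocket in front (tray -x side) of the pot of its colour, and stays there. Origin: centre of its underside, 12 mm above the table
- cassette_green: flat green tissue cassette, 27 (its x) by 41 (its y) by 7 mm high, loose, dark slots in its top, white writing face at its +y end. It lies in the tray's pocket in front (tray -x side) of the pot of its colour, and stays there. Origin: centre of its underside, 12 mm above the table
- cassette_blue: flat blue tissue cassette, 27 (its x) by 41 (its y) by 7 mm high, loose, dark slots in its top, white writing face at its +y end. It lies in the tray's pocket in front (tray -x side) of the pot of its colour, and stays there. Origin: centre of its underside, 12 mm above the table
- tray: fixed white tray, left or right of the rack: 4 square pot bays in a row, a cassette pocket before each. Origin: on the table under the row's middle; z up, +y along the row to its left end seen from the robot, -x towards the robot; yaw within 0.35 rad of 0. Bays at x 0, y +90, +30, -30, -90 mm, 54 mm square, floor 4 mm up, walls 26 high; pockets at x -53, walls 18 high. Spans x -79..33, y +-126
- rack: fixed empty steel rack: floor plate (top 4 mm up) and upper plate (25 to 28 mm up) with 4 round 54 mm holes in a row; a pot put through a hole stands on the floor plate. Origin: on the table under the row's middle; z up, +y along the row to its left end seen from the robot; yaw within 0.35 rad of 0. Holes at x 0, y +90, +30, -30, -90 mm. 74 by 276 mm; end plates 42 high at y +-128

How it is judged (in metres and radians):
At the end, for the whole second after the job is handed in: Each pot stands released, at rest, within 7 degrees of upright and 5 mm of the rack's floor, within 13 mm of the centre of the hole with the same place in the row as its old bay, which the cassette of its colour marks; every cassette is within 15 mm of its start (x of pot_red in the frame of rack between -0.013 and 0.013 m and z of pot_red in the frame of rack between -0.001 and 0.009 m and angle between each of pot_red, pot_yellow, pot_green, pot_blue's own z axis and vertical below 0.12 rad and linear speed of each of pot_red, pot_yellow, pot_green, pot_blue below 0.02 m/s and distance of each of cassette_red, cassette_yellow, cassette_green, cassette_blue from where it was at the start of the episode below 0.015 m and ((y of cassette_red in the frame of tray between 0.07 and 0.11 m and y of pot_red in the frame of rack between 0.077 and 0.103 m) or (y of cassette_red in the frame of tray between 0.01 and 0.05 m and y of pot_red in the frame of rack between 0.017 and 0.043 m) or (y of cassette_red in the frame of tray between -0.05 and -0.01 m and y of pot_red in the frame of rack between -0.043 and -0.017 m) or (y of cassette_red in the frame of tray between -0.11 and -0.07 m and y of pot_red in the frame of rack between -0.103 and -0.077 m)) and x of pot_yellow in the frame of rack between -0.013 and 0.013 m and z of pot_yellow in the frame of rack between -0.001 and 0.009 m and ((y of cassette_yellow in the frame of tray between 0.07 and 0.11 m and y of pot_yellow in the frame of rack between 0.077 and 0.103 m) or (y of cassette_yellow in the frame of tray between 0.01 and 0.05 m and y of pot_yellow in the frame of rack between 0.017 and 0.043 m) or (y of cassette_yellow in the frame of tray between -0.05 and -0.01 m and y of pot_yellow in the frame of rack between -0.043 and -0.017 m) or (y of cassette_yellow in the frame of tray between -0.11 and -0.07 m and y of pot_yellow in the frame of rack between -0.103 and -0.077 m)) and x of pot_green in the frame of rack between -0.013 and 0.013 m and z of pot_green in the frame of rack between -0.001 and 0.009 m and ((y of cassette_green in the frame of tray between 0.07 and 0.11 m and y of pot_green in the frame of rack between 0.077 and 0.103 m) or (y of cassette_green in the frame of tray between 0.01 and 0.05 m and y of pot_green in the frame of rack between 0.017 and 0.043 m) or (y of cassette_green in the frame of tray between -0.05 and -0.01 m and y of pot_green in the frame of rack between -0.043 and -0.017 m) or (y of cassette_green in the frame of tray between -0.11 and -0.07 m and y of pot_green in the frame of rack between -0.103 and -0.077 m)) and x of pot_blue in the frame of rack between -0.013 and 0.013 m and z of pot_blue in the frame of rack between -0.001 and 0.009 m and ((y of cassette_blue in the frame of tray between 0.07 and 0.11 m and y of pot_blue in the frame of rack between 0.077 and 0.103 m) or (y of cassette_blue in the frame of tray between 0.01 and 0.05 m and y of pot_blue in the frame of rack between 0.017 and 0.043 m) or (y of cassette_blue in the frame of tray between -0.05 and -0.01 m and y of pot_blue in the frame of rack between -0.043 and -0.017 m) or (y of cassette_blue in the frame of tray between -0.11 and -0.07 m and y of pot_blue in the frame of rack between -0.103 and -0.077 m))); the robot touches nothing.
It fails at once if a pot is tipped more than 35 degrees (angle between any of pot_red, pot_yellow, pot_green, pot_blue's own z axis and vertical above 0.61 rad).
It fails at once if a pot is dropped: it moves faster than 0.7 m/s (a fall of 25 mm) while the fingers do not touch it ((linear speed of pot_red above 0.7 m/s and contact force between pot_red and the fingers below 0.01 N) or (linear speed of pot_yellow above 0.7 m/s and contact force between pot_yellow and the fingers below 0.01 N) or (linear speed of pot_green above 0.7 m/s and contact force between pot_green and the fingers below 0.01 N) or (linear speed of pot_blue above 0.7 m/s and contact force between pot_blue and the fingers below 0.01 N)).
It fails at once if a cassette is shifted more than 15 mm from where it lay (distance of any of cassette_red, cassette_yellow, cassette_green, cassette_blue from where it was at the start of the episode above 0.015 m).
It also fails if it takes over 99 s, if anything falls off the work surface, if the arm or the gripper's body presses on something with over 40 N, if the wrist force passes 120 N, or if a joint passes its speed limit or range.

ROBOT

A 6-joint arm with a two-finger parallel gripper is mounted at the origin on the work surface. World frame = base frame: x ahead of the robot, y to its left, z up, the work surface at z = 0. Lengths are in mm, angles in degrees, forces in N, time in s.
With the tool pointing down it reaches from about 325 to 775 mm from the base axis. Payload 5.5 kg.
Tool frame: the origin (TCP) lies between the finger pads; the fingertips stand 25 mm ahead of it and the grasp point (between the pads) lies 6 mm ahead of it; z points along the fingers, y is the line along which they close (so a half turn about z gives the same grasp; the last joint's range is limited). The gripper opens to 88 mm and grips with 3 to 60 N. Pads are 20 mm wide; open, the fingers measure 115 mm over their backs; the gripper's body (75 mm by 178 mm) begins 61 mm behind the grasp point.
Start: joints at [-3.249, 5.22, 70.514, -0, 104.267, -3.249], TCP at [600.014, -0.003, 247.631] pointing down, gripper open.
Joint ranges: [-164.24, 164.24], [-49.07, 125.15], [9.68, 141.18], [-86.29, 266.29], [3.28, 154.24], [-151.56, 151.56]. Speed limits (degrees/s): [147.25, 147.25, 172.46, 180, 180, 180].

INTERFACE

Orientations are given as [roll, pitch, yaw] about the fixed x, y, z axes, in that order (R = Rz(yaw) Ry(pitch) Rx(roll)).
In Python, from workcell import bot gives the robot as it stands.
- The arm moves only by the tool nudge_tcp, called after ">>>" as a command line: name --argument value ..., lists and objects as JSON in quotes. Schema: {"type":"object","properties":{"deltas":{"type":"array","items":{"type":"array","prefixItems":[{"type":"array","items":{"type":"number"},"minItems":3,"maxItems":3},{"type":"array","items":{"type":"number"},"minItems":3,"maxItems":3}],"minItems":2,"maxItems":2},"minItems":1,"maxItems":12},"aperture":{"type":"number"},"grip_n":{"type":"number"},"only":{"type":"string"},"quiet":{"type":"boolean"},"lines":{"type":"string"}},"required":["deltas"],"additionalProperties":false}. deltas is a list of rows, 1 to 12 of them, each written [[dx, dy, dz], [rx, ry, rz]]: dx, dy, dz in normalised numbers (1 is 500 mm), then a rotation vector rx, ry, rz in fractions of the full range, 1 being 180 degrees; each row is the pose to reach, as a shift and turn from the pose commanded when the call began, along the tool's axes at that moment; what a row does not reach only later rows make up. A row lasts 1/10 s, in which the tool goes at most 50 mm and 8.59 degrees, less where a joint would pass 70% of its speed; a pose out of reach is approached as far as the arm can. aperture is the opening from 0.0 (shut) to 1.0 (fully open), set as the call begins (left out keeps the last). The fingers move at their own pace and stop on an object; grip_n is the grip in N (left out, the last holds). Time passes only in rows, so rows that do not move let the fingers close. The tool returns the time, the measured TCP pose, the force, the opening and the grip force at its end. only (a regular expression) keeps the lines of the reply that match it, lines (a string "A,B") keeps lines A to B, and quiet returns only ok. Input that does not fit is refused with a message, and nothing moves.
- bot.sense(): the state, without advancing time (a new reading comes with each control period).
- bot.read_camera(name): name is "scene" or "side" or "wrist"; returns (picture, depth): 420x560x3 uint8, blue, green, red; 420x560 float32, mm along the optical axis (not along the pixel's ray), 0 where there is no reading.
- bot.camera_params(name): a dict with "fx", "fy", "cx", "cy" (pixels), "rvec" (rotation vector, rad) and "tvec" (3), from world to camera coordinates, as OpenCV has them. Camera axes: x right, y down, z forward; pixel columns grow to the right and rows downward; lengths in mm; the calibration is good to about 2 mm. A picture is of the moment at which its call begins: read the wrist's pose just before it. camera_params takes no time and is no camera call; for the wrist camera it gives the pose at the moment of the call.
- bot.job_done(): hands the job in; it is judged then, once.
The state is a dict: "clock": time; "joint_pos": joint angles; "qd": joint speeds; "joint_torque": joint torques, N m; "eef_pos": TCP position; "tcp_rot": TCP orientation; "wrist_force": force on the tool from outside, world axes, zero at the start; "moment": the same for the moment, N m; "grip_width": opening from 0.0 (shut) to 1.0 (fully open); "grasp_force": force on a finger pad.
Only numpy, scipy, OpenCV 4.12 (cv2) and the standard library are available. Lean on these libraries where they do the work, as an engineer would, in place of code of your own. Each camera call takes 0.05 s, during which the arm holds its last target. There are 200 camera calls.

## Working session

There is one attempt and no reset: what is moved stays moved. The work goes in short steps, Python scripts to look and compute and a tool call to move; the robot and the scene stay as the last step left them, time stands still between calls to the robot, and variables do not carry over. Pictures are saved under pics/ and viewed, at most 14 in all, crops included, and the job is handed in when it is done.

```bash
ls; mkdir -p pics; cat > h.py <<'E'
import numpy as np, cv2
from workcell import bot
def cam(n):
    p=bot.camera_params(n); R=cv2.Rodrigues(np.array(p["rvec"],float))[0]
    return p,R,np.array(p["tvec"],float).ravel()
def cloud(n):
    p,R,t=cam(n); im,d=bot.read_camera(n)
    v,u=np.mgrid[:d.shape[0],:d.shape[1]]
    P=np.dstack([(u-p["cx"])/p["fx"]*d,(v-p["cy"])/p["fy"]*d,d])
    W=(P-t)@R; W[d==0]=np.nan
    return im,W
def ray(n,uv,z):
    p,R,t=cam(n); c=-R.T@t; r=R.T@np.array([(uv[0]-p["cx"])/p["fx"],(uv[1]-p["cy"])/p["fy"],1])
    return c+r*(z-c[2])/r[2]
E
python3 - <<'E'
from h import *
s=bot.sense(); print(s)
for n in("scene","side","wrist"):
    im,W=cloud(n); np.savez(n+".npz",im=im,W=W); cv2.imwrite(f"pics/{n}0.png",im)
E
```

```text
pics
workcell.py
{'clock': 0.0, 'joint_pos': array([-3.24863800e+00,  5.26293366e+00,  7.05826190e+01, -1.34540256e-03,
        1.04266903e+02, -3.24827345e+00]), 'qd': array([ 0.04476228, -0.00957326, -0.02136004, -0.02772314, -0.08072185,
       -0.08031773]), 'joint_torque': array([-3.13584051e-04, -4.46447504e+01, -4.06449509e+01,  6.96761138e-02,
        2.93726998e-02, -1.50731516e-04]), 'eef_pos': array([5.99744336e+02, 5.68349961e-03, 2.46501379e+02]), 'tcp_rot': array([-1.79887651e+02, -5.06957028e-03,  8.99993002e+01]), 'wrist_force': array([ 0.5884939 , -0.23590832, -0.69907522]), 'moment': array([-0.01020363, -0.01267406, -0.00187894]), 'grasp_force': 0.0, 'grip_width': 0.9969003371041479}
```

View pics/scene0.png

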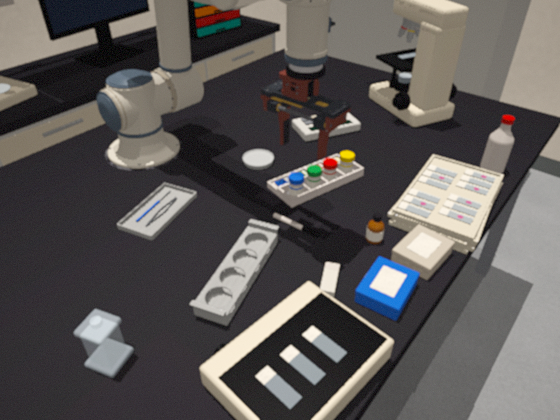

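View pics/wrist0.png

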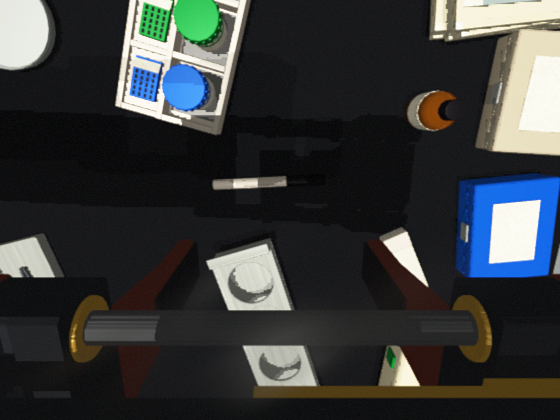

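Scene: the tray is on the robot's left, with caps blue (297,180), green (315,172), red (330,164) and yellow (347,156). The rack's four holes run from about (265,235) to (218,297). The wrist view shows green (198,18) and blue (186,88), with the rack's upper end near (240,255).

```bash
cat >> h.py <<'E'
COL={"red":((0,120,70),(8,255,255)),"yellow":((20,120,90),(35,255,255)),"green":((45,120,50),(80,255,255)),"blue":((100,150,60),(125,255,255))}
def caps(im,W,box=((300,780),(-350,450))):
    hsv=cv2.cvtColor(im,cv2.COLOR_BGR2HSV); out={}
    for k,(a,b) in COL.items():
        m=cv2.inRange(hsv,a,b)>0
        if k=="red": m|=cv2.inRange(hsv,(172,120,70),(180,255,255))>0
        m&=(W[...,0]>box[0][0])&(W[...,0]<box[0][1])&(W[...,1]>box[1][0])&(W[...,1]<box[1][1])
        z=W[...,2]; t=m&(z>62)&(z<76); 
        P=W[t]
        if len(P)>30:
            (x,y),r=cv2.minEnclosingCircle(P[:,:2].astype(np.float32))
            out[k]=(np.round([x,y,r,np.median(P[:,2])],1),P[:,:2].mean(0).round(1),len(P))
    return out
E
python3 - <<'E'
from h import *
for n in("scene","side","wrist"):
    d=np.load(n+".npz"); im,W=d["im"],d["W"]
    print(n,"table z",np.nanmedian(W[...,2]))
    for k,v in caps(im,W).items(): print(k,v)
    # rack / tray from bright low-saturation points by height
    hsv=cv2.cvtColor(im,cv2.COLOR_BGR2HSV); z=W[...,2]
    for nm,lo,hi in(("plate25-28",20,33),("4-50",8,50)):
        m=((z>lo)&(z<hi)&(hsv[...,1]<80)&(hsv[...,2]>70)&(W[...,0]>300)&(W[...,0]<780)&(abs(W[...,1])<450)).astype(np.uint8)
        c,_=cv2.findContours(m,cv2.RETR_EXTERNAL,cv2.CHAIN_APPROX_NONE)
        nl,lab,st,_=cv2.connectedComponentsWithStats(m)
        for i in range(1,nl):
            if st[i,4]>300:
                P=W[lab==i][:,:2].astype(np.float32); r=cv2.minAreaRect(P)
                print(nm,st[i],np.round(r[0],1),np.round(r[1],1),round(r[2],1),"z",np.median(z[lab==i]).round(1))
E
```

```text
scene table z 0.08149216375454425
red (array([541.8, 211.5,  21.8,  65. ]), array([541.6, 209.9]), 101)
yellow (array([556.9, 272.3,  21.4,  65.2]), array([557.5, 270. ]), 97)
green (array([527.6, 156.6,  20.6,  64.9]), array([528.7, 153.7]), 96)
blue (array([511.3,  97.6,  20.7,  65. ]), array([513. ,  96.6]), 107)
plate25-28 [277 162  87  40 617] [531.1 185.6] [254.   79.4] 74.4 z 24.7
plate25-28 [ 194  225   84   95 1655] [ 590.7 -205.2] [ 75.7 260.1] 17.0 z 27.5
4-50 [297 119  22  22 313] [338.  384.4] [51.6 89. ] 62.7 z 27.9
4-50 [244 150  30  18 360] [333.8 166. ] [91.2 67.5] 90.0 z 15.1
4-50 [ 268  154   96   51 1610] [512.7 190.2] [255.8 117.5] 74.4 z 21.1
4-50 [388 155  62  71 987] [757.2 297.6] [ 50.5 303.7] 1.2 z 44.9
4-50 [ 190  220   89  104 2199] [ 590.3 -203.9] [ 75.7 278.8] 17.0 z 27.8
4-50 [321 263  19  32 430] [753. -99.] [30.1 83.2] 25.3 z 17.5
side table z 1.2253824882723914
red (array([536.9, 212.9,  21.4,  66.5]), array([536.3, 214.7]), 414)
yellow (array([552.5, 273.5,  21. ,  66.4]), array([551.7, 274.6]), 461)
green (array([524.7, 157.9,  21.1,  66.5]), array
[... 1142 characters left out ...]
.2 z 27.2
plate25-28 [ 243  345   74   41 1302] [ 600.1 -235.7] [94.2 64.6] 0.4 z 27.1
4-50 [   0    0   51   70 3185] [339.7 153.8] [71.7 51.1] 78.5 z 15.6
4-50 [ 116    0  134  135 5881] [496.3 136.6] [136.3 112.6] 74.5 z 18.0
4-50 [ 431    0   49   41 1629] [764.2 166.1] [31.4 36.6] 0.1 z 36.5
4-50 [407  91  29  39 366] [746.7  80. ] [17.2 38.2] 2.5 z 23.8
4-50 [213 177  74  13 639] [564.5   0.9] [84.4 11.1] 3.0 z 10.5
4-50 [382 229  45  56 956] [758.9 -89.1] [28.2 81.1] 40.9 z 17.2
4-50 [ 207  240   85   70 2433] [ 563.4 -117.7] [74.7 96.7] 17.0 z 27.5
4-50 [ 243  345   74   41 1302] [ 600.1 -235.7] [94.2 64.6] 0.4 z 27.1
4-50 [379 345  21  41 374] [ 738.6 -233. ] [84.5  2.3] 84.7 z 33.6
```

View pics/side0.png

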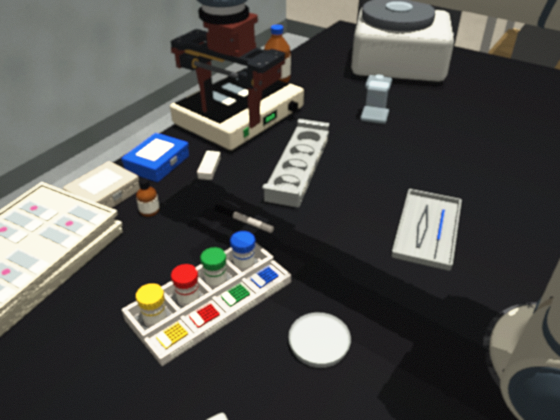

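Side view confirms the order left to right: yellow (150,300), red (184,275), green (213,262), blue (242,245), each with its matching cassette in front. The tray is at yaw -15.3°. The rack is at about (589.5,-203.8) with yaw 17°. I'll start with blue.

```bash
cat > d.py <<'E'
import sys
from h import *
from scipy.spatial.transform import Rotation as Q
P=dict(yellow=(555.5,272.5,74.6),red=(540.8,212,74.6),green=(527.5,157,74.6),blue=(511.8,99.5,74.6),
 h_yellow=(563.2,-117.7,107),h_red=(580.7,-175.1,107),h_green=(598.3,-232.5,107),h_blue=(615.8,-289.9,107))
s=bot.sense(); R=Q.from_euler("xyz",s["tcp_rot"],degrees=True)
print(round(s["clock"],1),s["eef_pos"].round(1),s["tcp_rot"].round(1),"F",s["wrist_force"].round(1),"grip",round(s["grip_width"],2),round(s["grasp_force"],1))
for a in sys.argv[2:]:
    x,y,w=P[a]; T=Q.from_euler("xyz",(180,0,w),degrees=True)
    print(a,R.inv().apply(np.array([x,y,float(sys.argv[1])])-s["eef_pos"]).round(1),(R.inv()*T).as_rotvec(degrees=True).round(1))
E
python3 d.py 160 blue
```

```text
0.1 [599.8  -0.  246.8] [-179.9   -0.    90. ] F [ 0.2 -0.2 -0.3] grip 1.0 0.0
blue [ 99.5 -87.9  86.9] [-0.1  0.  15.4]
```

Units first: shifts go in shares of 500 mm and turns go in shares of 180 degrees. So 99.5 mm / 500 = 0.199, -88 mm / 500 = -0.176, 15.4 degrees / 180 = 0.0856.

>>> nudge_tcp --deltas '[[[0.05,-0.044,0.04],[0,0,0.0222]],[[0.12,-0.106,0.1],[0,0,0.05]],[[0.199,-0.176,0.16],[0,0,0.0856]],[[0.199,-0.176,0.174],[0,0,0.0856]],[[0.199,-0.176,0.174],[0,0,0.0856]],[[0.199,-0.176,0.174],[0,0,0.0856]],[[0.199,-0.176,0.174],[0,0,0.0856]],[[0.199,-0.176,0.174],[0,0,0.0856]]]' --aperture 1.0 --grip_n 20

```text
clock: 0.95
eef_pos: [513.2, 98.7, 161.9]
tcp_rot: [179.9, -0.0, 74.5]
wrist_force: [0.4, -0.1, 0.2]
grip_width: 1.0
grasp_force: 0.0
```

```bash
python3 d.py 65 blue
```

```text
0.9 [513.2  98.7 161.9] [179.9  -0.   74.5] F [ 0.4 -0.1  0.2] grip 1.0 0.0
blue [ 0.3 -1.7 96.9] [ 0.1 -0.  -0.1]
```

Converted, 97 mm / 500 = 0.194, 93 mm / 500 = 0.186.

>>> nudge_tcp --deltas '[[[0,-0.002,0.04],[0,0,0]],[[0,-0.002,0.1],[0,0,0]],[[0,-0.002,0.16],[0,0,0]],[[0,-0.002,0.186],[0,0,0]],[[0,-0.002,0.194],[0,0,0]],[[0,-0.002,0.194],[0,0,0]],[[0,-0.002,0.194],[0,0,0]]]'

```text
clock: 1.65
eef_pos: [512.1, 99.8, 65.5]
tcp_rot: [179.9, -0.1, 74.6]
wrist_force: [0.7, -0.1, 0.2]
grip_width: 0.997
grasp_force: 0.0
```

>>> nudge_tcp --deltas '[[[0,0,0],[0,0,0]],[[0,0,0],[0,0,0]],[[0,0,0],[0,0,0]],[[0,0,0],[0,0,0]],[[0,0,0],[0,0,0]],[[0,0,0],[0,0,0]],[[0,0,0],[0,0,0]],[[0,0,0],[0,0,0]]]' --aperture 0.3 --grip_n 20

```text
clock: 2.45
eef_pos: [511.0, 99.8, 63.6]
tcp_rot: [-180.0, 0.0, 74.6]
wrist_force: [0.3, 0.5, -0.6]
grip_width: 0.45
grasp_force: 20.0
```

```bash
python3 d.py 65 blue
```

```text
2.5 [511.   99.8  63.6] [-180.     0.    74.6] F [ 0.3  0.5 -0.6] grip 0.45 20.0
blue [-0.   0.8 -1.4] [-0.  0. -0.]
```

>>> nudge_tcp --deltas '[[[0,0,-0.02],[0,0,0]],[[0,0,-0.08],[0,0,0]],[[0,0,-0.16],[0,0,0]],[[0,0,-0.22],[0,0,0]],[[0,0,-0.23],[0,0,0]],[[0,0,-0.23],[0,0,0]],[[0,0,-0.23],[0,0,0]]]'

```text
clock: 3.15
eef_pos: [510.5, 99.7, 176.9]
tcp_rot: [-179.9, 0.1, 74.6]
wrist_force: [-0.8, 0.2, -0.8]
grip_width: 0.448
grasp_force: 20.0
```

```bash
python3 d.py 180 h_blue
python3 - <<'E'
from h import *
im,_=bot.read_camera("side"); cv2.imwrite("pics/side1.png",im)
E
```

```text
3.1 [510.5  99.7 176.9] [-1.799e+02  1.000e-01  7.460e+01] F [-0.8  0.2 -0.8] grip 0.45 20.0
h_blue [-347.6  205.    -3.2] [ -0.1   0.  -32.4]
```

View pics/side1.png

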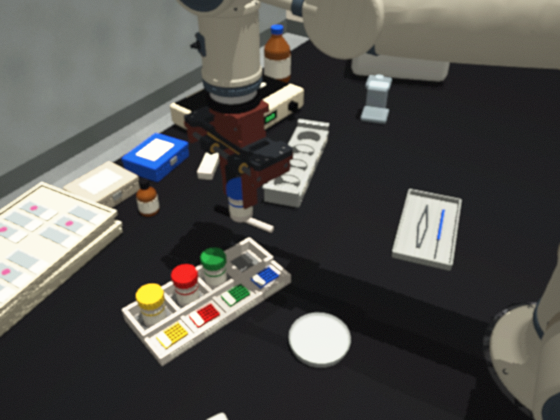

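The blue pot hangs upright from the gripper at (240,205), and the cassettes have not moved. Next I'll carry it to its hole.

Converted, -347.6 mm / 500 = -0.6952, 205 mm / 500 = 0.41, -32.4 degrees / 180 = -0.18.

>>> nudge_tcp --deltas '[[[-0.04,0.024,0],[0,0,-0.0111]],[[-0.11,0.064,0],[0,0,-0.0278]],[[-0.19,0.112,0],[0,0,-0.05]],[[-0.27,0.16,0],[0,0,-0.0722]],[[-0.35,0.206,0],[0,0,-0.0944]],[[-0.43,0.254,0],[0,0,-0.1111]],[[-0.51,0.3,0],[0,0,-0.1333]],[[-0.59,0.348,0],[0,0,-0.1556]],[[-0.66,0.39,0],[0,0,-0.1722]],[[-0.6952,0.41,0],[0,0,-0.18]],[[-0.6952,0.41,0],[0,0,-0.18]],[[-0.6952,0.41,0],[0,0,-0.18]]]'

```text
clock: 4.4
eef_pos: [615.8, -289.4, 176.4]
tcp_rot: [-179.9, -0.2, 106.9]
wrist_force: [-0.0, -0.3, 0.3]
grip_width: 0.452
grasp_force: 20.0
```

>>> nudge_tcp --deltas '[[[0,0,0],[0,0,0]],[[0,0,0],[0,0,0]],[[0,0,0],[0,0,0]],[[0,0,0],[0,0,0]]]'

```text
clock: 4.8
eef_pos: [616.5, -289.0, 179.0]
tcp_rot: [180.0, 0.0, 107.1]
wrist_force: [0.6, -0.1, -0.6]
grip_width: 0.452
grasp_force: 20.0
```

```bash
python3 d.py 66 h_blue
```

```text
4.8 [ 616.5 -289.   179. ] [180.    0.  107.1] F [ 0.6 -0.1 -0.6] grip 0.45 20.0
h_blue [ -0.6  -1.  113. ] [0.  0.  0.1]
```

Converted, 115 mm / 500 = 0.23, 114 mm / 500 = 0.228.

>>> nudge_tcp --deltas '[[[0,-0.001,0.04],[0,0,0]],[[0,-0.001,0.1],[0,0,0]],[[0,-0.001,0.16],[0,0,0]],[[0,-0.001,0.2],[0,0,0]],[[0,-0.001,0.216],[0,0,0]],[[0,-0.001,0.222],[0,0,0]],[[0,-0.001,0.226],[0,0,0]],[[0,-0.001,0.228],[0,0,0]],[[0,-0.001,0.23],[0,0,0]],[[0,-0.001,0.23],[0,0,0]],[[0,-0.001,0.23],[0,0,0]]]'

```text
clock: 5.9
eef_pos: [616.1, -290.1, 64.1]
tcp_rot: [180.0, 0.0, 107.0]
wrist_force: [-0.3, -0.5, -0.9]
grip_width: 0.45
grasp_force: 20.0
```

Converted, 1 mm / 500 = 0.002.

>>> nudge_tcp --deltas '[[[0,0,0.002],[0,0,0]],[[0,0,0.002],[0,0,0]],[[0,0,0.002],[0,0,0]]]'

```text
clock: 6.2
eef_pos: [616.2, -290.1, 63.6]
tcp_rot: [180.0, 0.1, 107.0]
wrist_force: [-1.8, 0.7, 4.2]
grip_width: 0.447
grasp_force: 20.0
```

>>> nudge_tcp --deltas '[[[0,0,0.002],[0,0,0]],[[0,0,0.002],[0,0,0]],[[0,0,0.002],[0,0,0]],[[0,0,0.002],[0,0,0]],[[0,0,0.002],[0,0,0]]]' --aperture 0.8

```text
clock: 6.7
eef_pos: [615.8, -289.9, 61.3]
tcp_rot: [-180.0, -0.0, 107.0]
wrist_force: [0.2, 1.0, -0.1]
grip_width: 0.794
grasp_force: 0.0
```

>>> nudge_tcp --deltas '[[[0,0,-0.02],[0,0,0]],[[0,0,-0.08],[0,0,0]],[[0,0,-0.16],[0,0,0]],[[0,0,-0.21],[0,0,0]],[[0,0,-0.23],[0,0,0]],[[0,0,-0.23],[0,0,0]],[[0,0,-0.23],[0,0,0]]]' --aperture 1.0

```text
clock: 7.4
eef_pos: [615.5, -289.8, 175.0]
tcp_rot: [-179.9, -0.1, 107.0]
wrist_force: [-0.0, -0.0, -0.7]
grip_width: 1.001
grasp_force: 0.0
```

```bash
python3 d.py 180 green
python3 - <<'E'
from h import *
im,W=cloud("scene"); print(caps(im,W)); cv2.imwrite("pics/s2.png",im[180:340,150:400].repeat(3,0).repeat(3,1)[:590,:])
print(bot.sense()["clock"])
im,W=cloud("side"); print(caps(im,W))
E
```

```text
7.4 [ 615.5 -289.8  175. ] [-1.799e+02 -1.000e-01  1.070e+02] F [-0.  -0.  -0.7] grip 1.0 0.0
green [453.   46.4  -4.4] [-0.1 -0.1 32.4]
{'red': (array([541. , 209. ,  21.1,  65.3]), array([541.6, 209.2]), 100), 'yellow': (array([558.1, 271. ,  22.5,  65. ]), array([557.5, 270.2]), 94), 'green': (array([527.1, 156. ,  21.9,  65. ]), array([528.9, 153.1]), 99), 'blue': (array([ 616.8, -291.1,   21.1,   65.7]), array([ 618.3, -292.9]), 253)}
7.45
{'red': (array([537.7, 213. ,  21.1,  66.6]), array([536.3, 214.6]), 411), 'yellow': (array([552.4, 272.7,  21.7,  66.4]), array([551.7, 274.8]), 460), 'green': (array([524.4, 158.7,  21.6,  66.5]), array([523.6, 160. ]), 364), 'blue': (array([ 682.3, -118.2,  204.2,   66.9]), array([ 614.4, -281.9]), 149)}
```

View pics/s2.png

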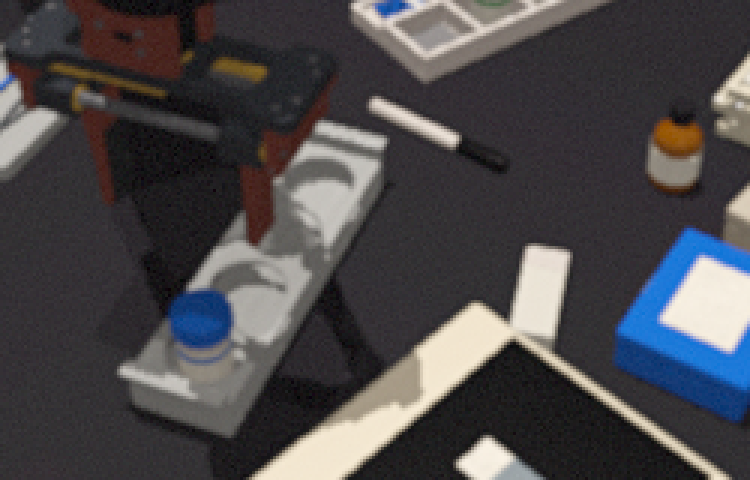

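The blue pot (crop 200,335) stands upright in the rack's right-end hole, cap top at about 66 mm. Now green.

Converted, 453 mm / 500 = 0.906, 115 mm / 500 = 0.23, 32.4 degrees / 180 = 0.18.

>>> nudge_tcp --deltas '[[[0.05,0.004,-0.006],[0,0,0.0111]],[[0.14,0.014,-0.006],[0,0,0.0278]],[[0.23,0.024,-0.006],[0,0,0.0444]],[[0.32,0.032,-0.006],[0,0,0.0639]],[[0.41,0.042,-0.006],[0,0,0.0833]],[[0.5,0.052,-0.006],[0,0,0.1]],[[0.59,0.06,-0.006],[0,0,0.1167]],[[0.68,0.07,-0.006],[0,0,0.1333]],[[0.77,0.078,-0.006],[0,0,0.15]],[[0.86,0.088,-0.006],[0,0,0.1667]],[[0.906,0.0928,-0.006],[0,0,0.18]],[[0.906,0.0928,-0.006],[0,0,0.18]]]'

```text
clock: 8.7
eef_pos: [526.4, 159.6, 177.8]
tcp_rot: [-179.8, 0.0, 74.8]
wrist_force: [-0.2, -0.2, 0.5]
grip_width: 0.998
grasp_force: 0.0
```

>>> nudge_tcp --deltas '[[[0,0,0],[0,0,0]],[[0,0,0],[0,0,0]],[[0,0,0],[0,0,0]],[[0,0,0],[0,0,0]]]'

```text
clock: 9.1
eef_pos: [528.1, 155.8, 179.5]
tcp_rot: [-180.0, 0.0, 74.5]
wrist_force: [0.4, -0.5, 0.1]
grip_width: 0.996
grasp_force: 0.0
```

```bash
python3 d.py 65 green
```

```text
9.1 [528.1 155.8 179.5] [-180.     0.    74.5] F [ 0.4 -0.5  0.1] grip 1.0 0.0
green [  1.   -0.9 114.5] [-0.   0.  -0.1]
```

Converted, 114 mm / 500 = 0.228, 107 mm / 500 = 0.214.

>>> nudge_tcp --deltas '[[[0.002,-0.001,0.04],[0,0,0]],[[0.002,-0.001,0.11],[0,0,0]],[[0.002,-0.001,0.18],[0,0,0]],[[0.002,-0.001,0.214],[0,0,0]],[[0.002,-0.001,0.228],[0,0,0]],[[0.002,-0.001,0.228],[0,0,0]],[[0.002,-0.001,0.228],[0,0,0]]]'

```text
clock: 9.8
eef_pos: [528.4, 157.8, 67.1]
tcp_rot: [179.9, -0.1, 74.6]
wrist_force: [0.5, -0.2, 0.6]
grip_width: 0.999
grasp_force: 0.0
```

>>> nudge_tcp --deltas '[[[0,0,0],[0,0,0]],[[0,0,0],[0,0,0]],[[0,0,0],[0,0,0]],[[0,0,0],[0,0,0]],[[0,0,0],[0,0,0]],[[0,0,0],[0,0,0]],[[0,0,0],[0,0,0]],[[0,0,0],[0,0,0]]]' --aperture 0.3 --grip_n 20

```text
clock: 10.6
eef_pos: [527.6, 157.9, 65.6]
tcp_rot: [-180.0, 0.0, 74.6]
wrist_force: [0.6, -0.8, -0.2]
grip_width: 0.45
grasp_force: 20.0
```

Converted, -115 mm / 500 = -0.23, -110 mm / 500 = -0.22.

>>> nudge_tcp --deltas '[[[0,0,-0.02],[0,0,0]],[[0,0,-0.08],[0,0,0]],[[0,0,-0.16],[0,0,0]],[[0,0,-0.22],[0,0,0]],[[0,0,-0.23],[0,0,0]],[[0,0,-0.23],[0,0,0]],[[0,0,-0.23],[0,0,0]],[[0,0,-0.23],[0,0,0]]]'

```text
clock: 11.4
eef_pos: [526.8, 157.7, 178.2]
tcp_rot: [-179.8, 0.1, 74.6]
wrist_force: [-0.2, -0.0, -0.7]
grip_width: 0.451
grasp_force: 20.0
```

```bash
python3 d.py 180 h_green
```

```text
11.4 [526.8 157.7 178.2] [-1.798e+02  1.000e-01  7.460e+01] F [-0.2 -0.  -0.7] grip 0.45 20.0
h_green [-357.2  172.6   -1.7] [ -0.2   0.  -32.4]
```

Converted, -357 mm / 500 = -0.714, -335 mm / 500 = -0.67, -32.4 degrees / 180 = -0.18.

>>> nudge_tcp --deltas '[[[-0.04,0.02,0],[0,0,-0.0111]],[[-0.11,0.053,0],[0,0,-0.0278]],[[-0.19,0.092,0],[0,0,-0.05]],[[-0.27,0.13,0],[0,0,-0.0722]],[[-0.35,0.169,0],[0,0,-0.0944]],[[-0.43,0.208,0],[0,0,-0.1111]],[[-0.51,0.246,0],[0,0,-0.1333]],[[-0.59,0.285,0],[0,0,-0.1556]],[[-0.67,0.324,0],[0,0,-0.1722]],[[-0.714,0.3452,0],[0,0,-0.18]],[[-0.714,0.3452,0],[0,0,-0.18]],[[-0.714,0.3452,0],[0,0,-0.18]]]'

```text
clock: 12.6
eef_pos: [598.7, -232.0, 178.7]
tcp_rot: [-179.9, -0.1, 106.9]
wrist_force: [0.3, 0.3, -0.8]
grip_width: 0.449
grasp_force: 20.0
```

>>> nudge_tcp --deltas '[[[0,0,0],[0,0,0]],[[0,0,0],[0,0,0]],[[0,0,0],[0,0,0]],[[0,0,0],[0,0,0]]]'

```text
clock: 13.0
eef_pos: [599.3, -231.3, 180.9]
tcp_rot: [180.0, 0.0, 107.1]
wrist_force: [-0.2, 0.4, 0.0]
grip_width: 0.449
grasp_force: 20.0
```

```bash
python3 d.py 66 h_green
```

```text
13.0 [ 599.3 -231.3  180.9] [180.    0.  107.1] F [-0.2  0.4  0. ] grip 0.45 20.0
h_green [ -0.8  -1.4 114.9] [0.  0.  0.1]
```

Converted, 116 mm / 500 = 0.232, 115 mm / 500 = 0.23.

>>> nudge_tcp --deltas '[[[-0.001,-0.002,0.04],[0,0,0]],[[-0.001,-0.002,0.1],[0,0,0]],[[-0.001,-0.002,0.16],[0,0,0]],[[-0.001,-0.002,0.2],[0,0,0]],[[-0.001,-0.002,0.216],[0,0,0]],[[-0.001,-0.002,0.222],[0,0,0]],[[-0.001,-0.002,0.226],[0,0,0]],[[-0.001,-0.002,0.228],[0,0,0]],[[-0.001,-0.002,0.23],[0,0,0]],[[-0.001,-0.002,0.232],[0,0,0]],[[-0.001,-0.002,0.232],[0,0,0]],[[-0.001,-0.002,0.232],[0,0,0]]]'

```text
clock: 14.2
eef_pos: [598.8, -233.1, 65.6]
tcp_rot: [179.9, 0.1, 107.0]
wrist_force: [-0.0, 0.4, 3.1]
grip_width: 0.452
grasp_force: 20.0
```

Contact with the floor (3 N). I'll release and retreat.

>>> nudge_tcp --deltas '[[[0,0,0],[0,0,0]],[[0,0,0],[0,0,0]],[[0,0,0],[0,0,0]],[[0,0,0],[0,0,0]],[[0,0,0],[0,0,0]]]' --aperture 0.8

```text
clock: 14.7
eef_pos: [598.3, -232.8, 64.4]
tcp_rot: [-180.0, -0.0, 107.0]
wrist_force: [0.1, 0.3, 0.5]
grip_width: 0.797
grasp_force: 0.0
```

>>> nudge_tcp --deltas '[[[0,0,-0.02],[0,0,0]],[[0,0,-0.08],[0,0,0]],[[0,0,-0.16],[0,0,0]],[[0,0,-0.21],[0,0,0]],[[0,0,-0.23],[0,0,0]],[[0,0,-0.23],[0,0,0]],[[0,0,-0.23],[0,0,0]],[[0,0,-0.23],[0,0,0]]]' --aperture 1.0

```text
clock: 15.5
eef_pos: [597.7, -232.5, 177.0]
tcp_rot: [-179.8, -0.1, 107.0]
wrist_force: [-0.1, -0.5, -0.7]
grip_width: 0.998
grasp_force: 0.0
```

```bash
python3 d.py 180 red
python3 - <<'E'
from h import *
im,W=cloud("scene"); print(caps(im,W))
E
```

```text
15.5 [ 597.7 -232.5  177. ] [-1.798e+02 -1.000e-01  1.070e+02] F [-0.1 -0.5 -0.7] grip 1.0 0.0
red [441.7  75.6  -2.1] [-0.2 -0.1 32.4]
{'red': (array([539.7, 209. ,  21.5,  65.2]), array([541.3, 209.2]), 101), 'yellow': (array([557.5, 271. ,  21.6,  65.3]), array([557.6, 270.1]), 96), 'green': (array([ 600.1, -234.8,   20.5,   65.4]), array([ 600.2, -236.8]), 220), 'blue': (array([ 618.2, -290.4,   21.1,   65.8]), array([ 618.7, -292.4]), 270)}
```

Converted, 441.7 mm / 500 = 0.8834, 425 mm / 500 = 0.85, 32.4 degrees / 180 = 0.18.

>>> nudge_tcp --deltas '[[[0.05,0.008,-0.002],[0,0,0.0111]],[[0.14,0.024,-0.002],[0,0,0.0278]],[[0.23,0.04,-0.002],[0,0,0.0444]],[[0.32,0.054,-0.002],[0,0,0.0639]],[[0.41,0.07,-0.002],[0,0,0.0833]],[[0.5,0.086,-0.002],[0,0,0.1]],[[0.59,0.1,-0.002],[0,0,0.1167]],[[0.68,0.116,-0.002],[0,0,0.1333]],[[0.77,0.132,-0.002],[0,0,0.15]],[[0.85,0.146,-0.002],[0,0,0.1667]],[[0.8834,0.1512,-0.002],[0,0,0.18]],[[0.8834,0.1512,-0.002],[0,0,0.18]]]'

```text
clock: 16.75
eef_pos: [540.5, 213.8, 179.1]
tcp_rot: [-179.9, 0.1, 74.8]
wrist_force: [0.1, -0.8, -0.1]
grip_width: 0.999
grasp_force: 0.0
```

>>> nudge_tcp --deltas '[[[0,0,0],[0,0,0]],[[0,0,0],[0,0,0]],[[0,0,0],[0,0,0]],[[0,0,0],[0,0,0]]]'

```text
clock: 17.15
eef_pos: [541.8, 210.6, 180.7]
tcp_rot: [180.0, 0.0, 74.5]
wrist_force: [-0.1, -0.2, -0.2]
grip_width: 1.004
grasp_force: 0.0
```

```bash
python3 d.py 65 red
```

```text
17.1 [541.8 210.6 180.7] [180.    0.   74.5] F [-0.1 -0.2 -0.2] grip 1.0 0.0
red [  1.1  -1.4 115.7] [ 0.   0.  -0.1]
```

Converted, 115 mm / 500 = 0.23, 108 mm / 500 = 0.216.

>>> nudge_tcp --deltas '[[[0.001,-0.002,0.04],[0,0,0]],[[0.001,-0.002,0.11],[0,0,0]],[[0.001,-0.002,0.18],[0,0,0]],[[0.001,-0.002,0.216],[0,0,0]],[[0.001,-0.002,0.23],[0,0,0]],[[0.001,-0.002,0.23],[0,0,0]],[[0.001,-0.002,0.23],[0,0,0]]]'

```text
clock: 17.85
eef_pos: [541.5, 212.4, 67.2]
tcp_rot: [179.9, -0.1, 74.6]
wrist_force: [0.2, 1.3, -0.2]
grip_width: 0.999
grasp_force: 0.0
```

>>> nudge_tcp --deltas '[[[0,0,0],[0,0,0]],[[0,0,0],[0,0,0]],[[0,0,0],[0,0,0]],[[0,0,0],[0,0,0]],[[0,0,0],[0,0,0]],[[0,0,0],[0,0,0]],[[0,0,0],[0,0,0]],[[0,0,0],[0,0,0]]]' --aperture 0.3 --grip_n 20

```text
clock: 18.65
eef_pos: [540.7, 212.4, 65.6]
tcp_rot: [-180.0, 0.0, 74.6]
wrist_force: [0.4, -0.1, -0.9]
grip_width: 0.452
grasp_force: 20.0
```

Converted, -115 mm / 500 = -0.23, -110 mm / 500 = -0.22.

>>> nudge_tcp --deltas '[[[0,0,-0.02],[0,0,0]],[[0,0,-0.08],[0,0,0]],[[0,0,-0.16],[0,0,0]],[[0,0,-0.22],[0,0,0]],[[0,0,-0.23],[0,0,0]],[[0,0,-0.23],[0,0,0]],[[0,0,-0.23],[0,0,0]],[[0,0,-0.23],[0,0,0]]]'

```text
clock: 19.45
eef_pos: [539.9, 212.1, 178.2]
tcp_rot: [-179.8, 0.1, 74.6]
wrist_force: [-0.5, -0.5, -0.6]
grip_width: 0.452
grasp_force: 20.0
```

```bash
python3 d.py 180 h_red
```

```text
19.4 [539.9 212.1 178.2] [-1.798e+02  1.000e-01  7.460e+01] F [-0.5 -0.5 -0.6] grip 0.45 20.0
h_red [-362.5  142.1   -1.5] [ -0.2   0.1 -32.4]
```

Converted, -362.5 mm / 500 = -0.725, -335 mm / 500 = -0.67, -32.4 degrees / 180 = -0.18.

>>> nudge_tcp --deltas '[[[-0.04,0.016,0],[0,0,-0.0111]],[[-0.11,0.043,0],[0,0,-0.0278]],[[-0.19,0.074,0],[0,0,-0.05]],[[-0.27,0.106,0],[0,0,-0.0722]],[[-0.35,0.137,0],[0,0,-0.0944]],[[-0.43,0.168,0],[0,0,-0.1111]],[[-0.51,0.2,0],[0,0,-0.1333]],[[-0.59,0.231,0],[0,0,-0.1556]],[[-0.67,0.262,0],[0,0,-0.1722]],[[-0.725,0.284,0],[0,0,-0.18]],[[-0.725,0.284,0],[0,0,-0.18]],[[-0.725,0.284,0],[0,0,-0.18]]]'

```text
clock: 20.65
eef_pos: [580.8, -175.0, 178.8]
tcp_rot: [-179.9, -0.1, 106.9]
wrist_force: [0.8, 0.1, -0.0]
grip_width: 0.448
grasp_force: 20.0
```

>>> nudge_tcp --deltas '[[[0,0,0],[0,0,0]],[[0,0,0],[0,0,0]],[[0,0,0],[0,0,0]],[[0,0,0],[0,0,0]]]'

```text
clock: 21.05
eef_pos: [581.5, -174.0, 180.8]
tcp_rot: [180.0, 0.0, 107.1]
wrist_force: [0.8, -0.5, -0.5]
grip_width: 0.453
grasp_force: 20.0
```

```bash
python3 d.py 66 h_red
```

```text
21.1 [ 581.5 -174.   180.8] [180.    0.  107.1] F [ 0.8 -0.5 -0.5] grip 0.45 20.0
h_red [ -0.8  -1.1 114.8] [0.  0.  0.1]
```

Converted, 116 mm / 500 = 0.232, 115 mm / 500 = 0.23.

>>> nudge_tcp --deltas '[[[-0.001,-0.002,0.04],[0,0,0]],[[-0.001,-0.002,0.1],[0,0,0]],[[-0.001,-0.002,0.16],[0,0,0]],[[-0.001,-0.002,0.2],[0,0,0]],[[-0.001,-0.002,0.216],[0,0,0]],[[-0.001,-0.002,0.222],[0,0,0]],[[-0.001,-0.002,0.226],[0,0,0]],[[-0.001,-0.002,0.228],[0,0,0]],[[-0.001,-0.002,0.23],[0,0,0]],[[-0.001,-0.002,0.232],[0,0,0]],[[-0.001,-0.002,0.232],[0,0,0]],[[-0.001,-0.002,0.232],[0,0,0]]]'

```text
clock: 22.25
eef_pos: [581.0, -175.7, 65.5]
tcp_rot: [179.9, 0.1, 107.0]
wrist_force: [-0.3, -0.4, 3.2]
grip_width: 0.456
grasp_force: 20.0
```

>>> nudge_tcp --deltas '[[[0,0,0],[0,0,0]],[[0,0,0],[0,0,0]],[[0,0,0],[0,0,0]],[[0,0,0],[0,0,0]],[[0,0,0],[0,0,0]]]' --aperture 0.8

```text
clock: 22.75
eef_pos: [580.5, -175.6, 64.4]
tcp_rot: [-180.0, -0.0, 107.0]
wrist_force: [0.2, 0.8, -0.2]
grip_width: 0.798
grasp_force: 0.0
```

>>> nudge_tcp --deltas '[[[0,0,-0.02],[0,0,0]],[[0,0,-0.08],[0,0,0]],[[0,0,-0.16],[0,0,0]],[[0,0,-0.21],[0,0,0]],[[0,0,-0.23],[0,0,0]],[[0,0,-0.23],[0,0,0]],[[0,0,-0.23],[0,0,0]],[[0,0,-0.23],[0,0,0]]]' --aperture 1.0

```text
clock: 23.55
eef_pos: [579.8, -175.3, 177.2]
tcp_rot: [-179.8, -0.1, 107.0]
wrist_force: [0.7, -0.0, 0.0]
grip_width: 1.0
grasp_force: 0.0
```

```bash
python3 d.py 180 yellow
python3 - <<'E'
from h import *
im,W=cloud("scene"); print(caps(im,W))
E
```

```text
23.6 [ 579.8 -175.3  177.2] [-1.798e+02 -1.000e-01  1.070e+02] F [ 0.7 -0.   0. ] grip 1.0 0.0
yellow [435.4 107.6  -2.2] [-0.2 -0.1 32.4]
{'red': (array([ 581.6, -176.9,   20.9,   65.4]), array([ 582.1, -178.7]), 198), 'yellow': (array([556.9, 271.7,  21.1,  65. ]), array([557.3, 270.2]), 96), 'green': (array([ 600.1, -234.8,   20.5,   65.5]), array([ 600.5, -235.9]), 232), 'blue': (array([ 617.6, -290.6,   20.9,   65.7]), array([ 618.4, -292.2]), 261)}
```

Converted, 435.4 mm / 500 = 0.8708, 420 mm / 500 = 0.84, 32.4 degrees / 180 = 0.18.

>>> nudge_tcp --deltas '[[[0.05,0.012,-0.002],[0,0,0.0111]],[[0.14,0.034,-0.002],[0,0,0.0278]],[[0.23,0.056,-0.002],[0,0,0.0444]],[[0.32,0.079,-0.002],[0,0,0.0639]],[[0.41,0.102,-0.002],[0,0,0.0833]],[[0.5,0.124,-0.002],[0,0,0.1]],[[0.59,0.146,-0.002],[0,0,0.1167]],[[0.68,0.168,-0.002],[0,0,0.1333]],[[0.76,0.188,-0.002],[0,0,0.15]],[[0.84,0.208,-0.002],[0,0,0.1667]],[[0.8708,0.2152,-0.002],[0,0,0.18]],[[0.8708,0.2152,-0.002],[0,0,0.18]]]'

```text
clock: 24.8
eef_pos: [555.1, 274.4, 178.7]
tcp_rot: [-179.9, 0.1, 74.8]
wrist_force: [0.0, 0.2, -0.9]
grip_width: 1.003
grasp_force: 0.0
```

>>> nudge_tcp --deltas '[[[0,0,0],[0,0,0]],[[0,0,0],[0,0,0]],[[0,0,0],[0,0,0]],[[0,0,0],[0,0,0]]]'

```text
clock: 25.2
eef_pos: [556.5, 271.2, 180.8]
tcp_rot: [180.0, -0.0, 74.5]
wrist_force: [-0.1, 0.2, -0.5]
grip_width: 1.004
grasp_force: 0.0
```

```bash
python3 d.py 65 yellow
```

```text
25.2 [556.5 271.2 180.8] [180.   -0.   74.5] F [-0.1  0.2 -0.5] grip 1.0 0.0
yellow [  1.   -1.3 115.8] [ 0.  -0.  -0.1]
```

Converted, 115 mm / 500 = 0.23, 108 mm / 500 = 0.216.

>>> nudge_tcp --deltas '[[[0.001,-0.002,0.04],[0,0,0]],[[0.001,-0.002,0.11],[0,0,0]],[[0.001,-0.002,0.18],[0,0,0]],[[0.001,-0.002,0.216],[0,0,0]],[[0.001,-0.002,0.23],[0,0,0]],[[0.001,-0.002,0.23],[0,0,0]],[[0.001,-0.002,0.23],[0,0,0]]]'

```text
clock: 25.9
eef_pos: [556.1, 273.1, 67.3]
tcp_rot: [179.9, -0.1, 74.6]
wrist_force: [0.3, 0.0, 0.7]
grip_width: 0.999
grasp_force: 0.0
```

>>> nudge_tcp --deltas '[[[0,0,0],[0,0,0]],[[0,0,0],[0,0,0]],[[0,0,0],[0,0,0]],[[0,0,0],[0,0,0]],[[0,0,0],[0,0,0]],[[0,0,0],[0,0,0]],[[0,0,0],[0,0,0]],[[0,0,0],[0,0,0]]]' --aperture 0.3 --grip_n 20

```text
clock: 26.7
eef_pos: [555.3, 273.0, 65.6]
tcp_rot: [-180.0, 0.0, 74.6]
wrist_force: [-1.3, -0.1, 0.2]
grip_width: 0.453
grasp_force: 20.0
```

Converted, -115 mm / 500 = -0.23, -110 mm / 500 = -0.22.

>>> nudge_tcp --deltas '[[[0,0,-0.02],[0,0,0]],[[0,0,-0.08],[0,0,0]],[[0,0,-0.16],[0,0,0]],[[0,0,-0.22],[0,0,0]],[[0,0,-0.23],[0,0,0]],[[0,0,-0.23],[0,0,0]],[[0,0,-0.23],[0,0,0]],[[0,0,-0.23],[0,0,0]]]'

```text
clock: 27.5
eef_pos: [554.5, 272.7, 178.0]
tcp_rot: [-179.8, 0.1, 74.6]
wrist_force: [0.3, 0.4, -0.2]
grip_width: 0.45
grasp_force: 20.0
```

```bash
python3 d.py 180 h_yellow
```

```text
27.5 [554.5 272.7 178. ] [-1.798e+02  1.000e-01  7.460e+01] F [ 0.3  0.4 -0.2] grip 0.45 20.0
h_yellow [-374.   112.    -1.4] [ -0.2   0.1 -32.4]
```

Converted, -374 mm / 500 = -0.748, -340 mm / 500 = -0.68, -32.4 degrees / 180 = -0.18.

>>> nudge_tcp --deltas '[[[-0.04,0.012,0],[0,0,-0.0111]],[[-0.11,0.033,0],[0,0,-0.0278]],[[-0.19,0.057,0],[0,0,-0.05]],[[-0.27,0.081,0],[0,0,-0.0722]],[[-0.35,0.105,0],[0,0,-0.0944]],[[-0.43,0.129,0],[0,0,-0.1111]],[[-0.51,0.153,0],[0,0,-0.1333]],[[-0.59,0.177,0],[0,0,-0.1556]],[[-0.68,0.204,0],[0,0,-0.1722]],[[-0.748,0.224,0],[0,0,-0.18]],[[-0.748,0.224,0],[0,0,-0.18]],[[-0.748,0.224,0],[0,0,-0.18]]]'

```text
clock: 28.7
eef_pos: [563.4, -117.7, 179.0]
tcp_rot: [-179.9, -0.1, 106.9]
wrist_force: [0.7, 0.7, -1.0]
grip_width: 0.448
grasp_force: 20.0
```

>>> nudge_tcp --deltas '[[[0,0,0],[0,0,0]],[[0,0,0],[0,0,0]],[[0,0,0],[0,0,0]],[[0,0,0],[0,0,0]]]'

```text
clock: 29.1
eef_pos: [564.1, -116.5, 180.7]
tcp_rot: [180.0, 0.0, 107.1]
wrist_force: [0.1, -0.4, -0.2]
grip_width: 0.447
grasp_force: 20.0
```

```bash
python3 d.py 66 h_yellow
```

```text
29.1 [ 564.1 -116.5  180.7] [180.    0.  107.1] F [ 0.1 -0.4 -0.2] grip 0.45 20.0
h_yellow [ -0.9  -1.2 114.7] [0.  0.  0.1]
```

Converted, 116 mm / 500 = 0.232, 115 mm / 500 = 0.23.

>>> nudge_tcp --deltas '[[[-0.001,-0.002,0.04],[0,0,0]],[[-0.001,-0.002,0.1],[0,0,0]],[[-0.001,-0.002,0.16],[0,0,0]],[[-0.001,-0.002,0.2],[0,0,0]],[[-0.001,-0.002,0.216],[0,0,0]],[[-0.001,-0.002,0.222],[0,0,0]],[[-0.001,-0.002,0.226],[0,0,0]],[[-0.001,-0.002,0.228],[0,0,0]],[[-0.001,-0.002,0.23],[0,0,0]],[[-0.001,-0.002,0.232],[0,0,0]],[[-0.001,-0.002,0.232],[0,0,0]],[[-0.001,-0.002,0.232],[0,0,0]]]'

```text
clock: 30.3
eef_pos: [563.6, -118.2, 65.5]
tcp_rot: [179.9, 0.0, 107.0]
wrist_force: [-1.0, -0.6, 2.7]
grip_width: 0.45
grasp_force: 20.0
```

>>> nudge_tcp --deltas '[[[0,0,0],[0,0,0]],[[0,0,0],[0,0,0]],[[0,0,0],[0,0,0]],[[0,0,0],[0,0,0]],[[0,0,0],[0,0,0]]]' --aperture 0.8

```text
clock: 30.8
eef_pos: [563.1, -118.1, 64.5]
tcp_rot: [-180.0, -0.0, 107.0]
wrist_force: [-0.1, -0.1, -0.1]
grip_width: 0.796
grasp_force: 0.0
```

>>> nudge_tcp --deltas '[[[0,0,-0.02],[0,0,0]],[[0,0,-0.08],[0,0,0]],[[0,0,-0.16],[0,0,0]],[[0,0,-0.24],[0,0,0]],[[0.12,0,-0.3],[0,0,0]],[[0.21,0,-0.36],[0,0,0]],[[0.3,0,-0.36],[0,0,0]],[[0.3,0,-0.36],[0,0,0]],[[0.3,0,-0.36],[0,0,0]],[[0.3,0,-0.36],[0,0,0]]]' --aperture 1.0

```text
clock: 31.8
eef_pos: [519.4, 24.7, 244.3]
tcp_rot: [-180.0, 0.0, 107.0]
wrist_force: [-0.2, 0.2, -0.0]
grip_width: 0.997
grasp_force: 0.0
```

```bash
python3 - <<'E'
from h import *
im,W=cloud("scene"); print(caps(im,W)); a=im[140:340,150:410]
i2,W2=cloud("side"); print(caps(i2,W2)); b=i2[100:380,110:350]
cv2.imwrite("pics/end.png",np.hstack([cv2.resize(a,(390,300)),cv2.resize(b,(390,300*390*280//(240*390)))[:300] if 0 else cv2.resize(b,(257,300))]))
E
```

```text
{'red': (array([ 581.5, -176.1,   21.2,   65.5]), array([ 582.1, -178.2]), 205), 'yellow': (array([ 565.2, -119.4,   20.9,   65.4]), array([ 565.8, -120.4]), 181), 'green': (array([ 600.2, -234.8,   20.6,   65.4]), array([ 600.5, -235.7]), 230), 'blue': (array([ 617.7, -290.8,   20.2,   65.7]), array([ 618.8, -292.1]), 260)}
{'red': (array([ 576.4, -176. ,   22.5,   66.5]), array([ 575.9, -173.1]), 197), 'yellow': (array([ 560.8, -116.6,   20.9,   66.7]), array([ 559.4, -115.3]), 219), 'green': (array([ 594.4, -232.1,   20.8,   66.8]), array([ 592.3, -230.4]), 150), 'blue': (array([ 681.4, -119. ,  204. ,   66.8]), array([ 612.7, -284.3]), 156)}
```

View pics/end.png

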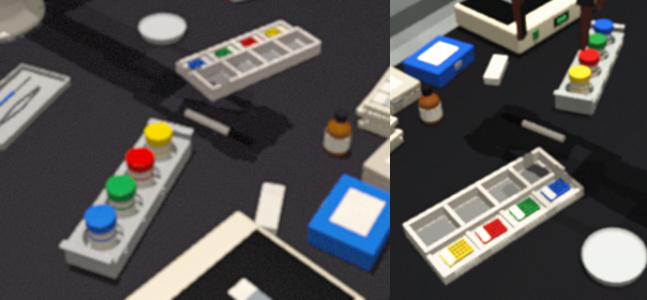

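All four pots stand upright in the rack: yellow (158,135), red (140,163), green (121,190), blue (100,225). The cassettes are still in their pockets and the gripper is clear, so I'm handing in.

```bash
python3 -c "
from workcell import bot
print(bot.job_done())"
```

```text
the job is handed in; nothing more can be done
None
```

I moved all four pots into the rack in tray order, left to right yellow, red, green, blue; the last pictures show them upright with the cassettes still in their pockets, and I handed the job in at about 32 s (no verdict was returned).

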